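Pack seven jars into the round ring

ROBOT

A 6-joint arm with a two-finger parallel gripper is mounted at the origin on the work surface; the furniture and walls round the work are solid. World frame = base frame: x ahead of the robot, y to its left, z up, the work surface at z = 0. Lengths are in m, angles in rad, forces in N, time in s.
With the tool pointing down it reaches from about 0.375 to 0.9 m from the base axis. Payload 3.1 kg.
Tool frame: the origin (TCP) lies between the finger pads; the fingertips stand 22 mm ahead of it and the grasp point (between the pads) lies 3 mm ahead of it; z points along the fingers, y is the line along which they close (so a half turn about z gives the same grasp; the last joint's range is limited). The gripper opens to 87 mm and grips with 3 to 60 N. Pads are 19 mm wide; open, the fingers measure 117 mm over their backs; the gripper's body (75 mm by 190 mm) begins 51 mm behind the grasp point.
Start: joints at [-1.304, 0.527, 1.433, -0, 1.181, -0.178], TCP at [0.27, -0.564, 0.245] pointing down, gripper open.
Joint ranges: [-3.08, 3.08], [-0.75, 2.2], [0.22, 2.44], [-1.43, 4.57], [0, 2.65], [-2.85, 2.85]. Speed limits (rad/s): [2.79, 2.79, 3.14, 3.14, 3.14, 3.14].

INTERFACE

Orientations are given as a unit quaternion [x, y, z, w].
In Python, from rig import robot gives the robot as it stands.
- The arm moves only by the tool move_arm, never from a script. Its argument "series" is text: rows parted by semicolons, each of 6 numbers parted by spaces: the shift along the tool's x, y, z in mm, then the turn, a rotation vector about the tool's x, y, z in degrees. In form: dx dy dz ax ay az; .... A call has 1 to 8 rows; each row is the pose to reach, as a shift and turn from the pose commanded when the call began, along the tool's axes at that moment; what a row does not reach only later rows make up. A row lasts 1/12 s, in which the tool goes at most 41.7 mm and 7.16 degrees, less where a joint would pass 70% of its speed; a pose out of reach is approached as far as the arm can. A call with a gripper value outside its range is refused whole. "jaw" is the opening, from 0 (shut) to 1 (fully open), set as the call begins (left out, the last holds). The fingers move at their own pace and stop on an object; "newtons" is the grip in N (left out, the last holds). Time passes only in rows, so rows that repeat a pose let the fingers close. It gives the time, the measured TCP pose, the force, the opening and the grip force at its end, in the units of the state.
- robot.get_obs(): the state, without advancing time (a new reading comes with each control period).
- robot.camera(name): name is "scene" or "top" or "wrist"; returns a dict with "img" (400x640x3 uint8, red, green, blue), "mtx" (3x3 intrinsics, pixels), "world_to_cam" (4x4, takes a point from world to camera coordinates). Camera axes: x right, y down, z forward; pixel columns grow to the right and rows downward; lengths in m; the calibration is good to about 2 mm. A picture is of the moment at which its call begins. There is no depth.
- robot.hand_in(): hands the job in; it is judged then, once.
Trained networks look in a picture, given as the dict that the camera call returned (one of the last four; its "shot" number tells which), for a name from the list of things; names that differ only in an ending like _2 or _b are one class to them, and where a whole thing is asked for, a point or a joint stands for the part that bears it (a point fixed in the world has none). Each returns a list of dicts, best first, with "p" (0 to 1); they miss things now and then, are a little off and sometimes report something else, mostly with a low value. They report only what shows in the picture. A call takes as long as a camera call. They do not tell look-alikes from the thing itself.
- robot.search_frame(picture, thing): "xyz" ([x, y, z] in m, in world coordinates, good to about 4 mm: the middle of the surface that is visible of it).
- robot.tip_of(picture, thing): "xyz" ([x, y, z] in m, in world coordinates, good to about 4 mm: a listed point, or the origin of a listed thing).
The state is a dict: "time": time; "q": joint angles; "joint_velocities": joint speeds; "joint_torque": joint torques, N m; "position": TCP position; "tool_rot": TCP orientation; "ft_force": force on the tool from outside, world axes, zero at the start; "moment": the same for the moment, N m; "grip_width": finger opening in m; "grip_force": force on a finger pad.
Only numpy, scipy, OpenCV 4.12 (cv2) and the standard library are available. Lean on these libraries where they do the work, as an engineer would, in place of code of your own. Each camera call takes 0.05 s, during which the arm holds its last target. There are 200 camera calls.

TASK

Finish the pack of seven in the round steel ring: slide the three loose jars in through the mouth so that the red-capped one stands in the middle and the white-capped ones stand around it, then swing the blue gate fully shut behind them. Keep every jar upright and on the bench, sliding and never lifting them, and leave the other things on the bench alone.

Things in the scene. Friction and masses are not known exactly. Their poses are not given: they have to be found in the camera images.
- ring: Round bare-steel packing ring without a floor, screwed to the bench (it cannot move): inside radius 75 mm, wall 5 mm thick, 35 mm high, three 3 mm high feet outside. Origin at the centre of the circle, on the bench: the place of the middle jar. Its mouth looks along its own -x axis. Four jars already stand in it, 50 mm from the centre at 30, 90, -30 and -90 degrees from +x
- mouth (a point): Middle of the ring's open mouth, on the bench, at (-40, 0) mm in the ring's frame. The wall is missing within 60 degrees either side of -x: 130 mm free between the wall ends. The bench is the floor, there is no sill
- place_left (a point): Free front place, on the bench inside the ring, at (-43, 25) mm in the ring's frame (50 mm from the centre, at 150 degrees)
- place_right (a point): The other free front place, at (-43, -25) mm in the ring's frame
- gate (a joint): Swing of the blue curved gate (114 degree arc, same radius and height as the wall, 5 mm thick) about an upright hinge at the -y end of the mouth. 0 = shut, in line with the wall, at a firm stop; grows as it swings outward, to 2.7 rad (from above it shuts clockwise). It stays where it is left (0.04 N m friction), no latch. Shut, it leaves the seven jars 3 mm of play
- gate_hinge (a point): Point on the gate's hinge axis, 20 mm above the bench; in the ring's frame at (-40, -69) mm
- gate_grip (a point): Middle of the black upright stub (10 mm thick, top 60 mm above the bench) on top of the gate's wall near its free end, 50 mm above the bench; moves with the gate. With the gate shut it is at (-48, 62) mm in the ring's frame. The wall itself below can be pushed from its outer side
- jar_red: Loose round amber jar with a red cap, 48 mm across, 62 mm high, about 0.15 kg; origin at the centre of its underside, z axis up; starts on the bench in front of the ring's mouth
- jar_white_0: Loose round amber jar with a white cap, 48 mm across, 62 mm high, about 0.15 kg; origin at the centre of its underside, z axis up; starts on the bench in front of the ring's mouth
- jar_white_1: Loose round amber jar with a white cap, 48 mm across, 62 mm high, about 0.15 kg; origin at the centre of its underside, z axis up; starts on the bench in front of the ring's mouth
- packed_0: Loose round amber jar with a white cap, 48 mm across, 62 mm high, about 0.15 kg; origin at the centre of its underside, z axis up; starts inside the ring against its wall
- packed_1: Loose round amber jar with a white cap, 48 mm across, 62 mm high, about 0.15 kg; origin at the centre of its underside, z axis up; starts inside the ring against its wall
- packed_2: Loose round amber jar with a white cap, 48 mm across, 62 mm high, about 0.15 kg; origin at the centre of its underside, z axis up; starts inside the ring against its wall
- packed_3: Loose round amber jar with a white cap, 48 mm across, 62 mm high, about 0.15 kg; origin at the centre of its underside, z axis up; starts inside the ring against its wall
- the_powder_tub: Bystander, to be left alone: round white tub 105 mm wide, 88 mm high; origin at its underside
- the_lab_timer: Bystander, to be left alone: white kitchen-style timer 64x68x19 mm; origin at its underside
- the_steel_cup: Bystander, to be left alone: grey metal mug 80 mm high; origin at its underside
- the_note_block: Bystander, to be left alone: yellow block of notes 75x75x22 mm; origin at its underside
- the_slide_packet: Bystander, to be left alone: white packet of slides 52x80x24 mm; origin at its underside
Things that resemble listed ones, but are neither listed nor needed, are in the scene too. What is shaped like the packed_3 but black or green is not meant.

How it is judged:
On the way, in this order (a step that is already met when the one before it is completed fails the run):
1. the red-capped jar is in the middle of the ring, the gate still open (horizontal distance between jar_red and ring below 0.025 m and value of joint gate above 0.6 rad), for 0.2 s.
2. the two white-capped jars stand in the front places as well (within 85 mm of the ring's centre) (horizontal distance between each of jar_white_0, jar_white_1 and ring below 0.085 m), for 0.1 s.
3. the gate is shut (value of joint gate below 0.06 rad), for 0.2 s.
At the end, for the whole second after the job is handed in: The gate is shut (joint under 0.06 rad); the red-capped jar stands within 10 mm of the ring's centre and each of the six white-capped jars has its axis within 57 mm of it; all seven stand upright (tilt under 0.1 rad) on the bench (underside under 5 mm), at rest (value of joint gate below 0.06 rad and horizontal distance between jar_red and ring below 0.01 m and horizontal distance between each of jar_white_0, jar_white_1, packed_0, packed_1, packed_2, packed_3 and ring below 0.057 m and angle between each of jar_red, jar_white_0, jar_white_1, packed_0, packed_1, packed_2, packed_3's own z axis and vertical below 0.1 rad and height (world z) of each of jar_red, jar_white_0, jar_white_1, packed_0, packed_1, packed_2, packed_3 below 0.005 m and linear speed of each of jar_red, jar_white_0, jar_white_1, packed_0, packed_1, packed_2, packed_3 below 0.02 m/s); the robot touches nothing.
It fails at once if a jar is lifted more than 12 mm off the bench (height (world z) of any of jar_red, jar_white_0, jar_white_1, packed_0, packed_1, packed_2, packed_3 above 0.012 m).
It fails at once if a jar is tipped by more than 0.5 rad (angle between any of jar_red, jar_white_0, jar_white_1, packed_0, packed_1, packed_2, packed_3's own z axis and vertical above 0.5 rad).
It fails at once if another thing on the bench is moved by more than 20 mm (distance of any of the_powder_tub, the_lab_timer, the_steel_cup, the_note_block, the_slide_packet from where it was at the start of the episode above 0.02 m).
It also fails if it takes over 72 s, if anything falls off the work surface, if the arm or the gripper's body presses on something with over 40 N, if the wrist force passes 120 N, or if a joint passes its speed limit or range.

## Working session

There is one attempt and no reset: what is moved stays moved. The work goes in short steps, Python scripts to look and compute and a tool call to move; the robot and the scene stay as the last step left them, time stands still between calls to the robot, and variables do not carry over. Pictures are saved under pics/ and viewed, at most 10 in all, crops included, and the job is handed in when it is done.

Besides the shell and the picture viewer there is one more tool, called after "Request:" in YAML: its name, and indented under it one key for each argument. move_arm: Moves the arm, as the interface text tells. Its arguments: {"type":"object","properties":{"series":{"type":"string"},"jaw":{"type":"number"},"newtons":{"type":"number"}},"required":["series"]}

```bash
mkdir -p pics; cat > h.py <<'E'
from rig import robot
import numpy as np, cv2
def save(c,name,box=None,scale=1):
    im=c["img"][:,:,::-1]
    if box: im=im[box[1]:box[3],box[0]:box[2]]
    im=cv2.resize(im,None,fx=scale,fy=scale,interpolation=cv2.INTER_CUBIC) if scale!=1 else im
    cv2.imwrite("pics/"+name,im)
def px(c,p):
    q=c["world_to_cam"]@np.r_[p,1]; u=c["mtx"]@q[:3]; return (u[:2]/u[2]).round().astype(int)
def ray(c,uv,z):
    R=c["world_to_cam"][:3,:3];t=c["world_to_cam"][:3,3]
    d=R.T@np.linalg.inv(c["mtx"])@np.r_[uv,1]; o=-R.T@t
    return o+d*(z-o[2])/d[2]
E
python3 - <<'E'
from h import *
o=robot.get_obs(); print(o["position"],o["tool_rot"],o["time"])
c=robot.camera("top"); save(c,"top.png")
for t in ["jar_red","jar_white_0","ring","mouth","place_left","place_right","gate_hinge","gate_grip"]:
    for r in robot.tip_of(c,t): print(t,np.round(r["xyz"],3),round(r["p"],2),px(c,r["xyz"]))
s=robot.camera("scene"); save(s,"scene.png")
for t in ["ring","mouth","gate_hinge","gate_grip","jar_red"]:
    for r in robot.tip_of(s,t)[:2]: print("s",t,np.round(r["xyz"],3),round(r["p"],2),px(s,r["xyz"]))
E
```

```text
[ 0.26932857 -0.56323324  0.24355845] [ 9.75261285e-01  2.21052541e-01 -5.01932902e-05 -1.09451144e-03] 0.0
jar_red [0.415 0.16  0.001] 0.64 [196 268]
jar_red [ 0.42  -0.274 -0.003] 0.57 [371 268]
jar_white_0 [ 0.438 -0.196 -0.002] 0.86 [340 260]
jar_white_0 [ 0.468 -0.124  0.003] 0.52 [311 248]
mouth [ 0.394 -0.361  0.049] 0.54 [409 280]
place_left [ 0.418 -0.271  0.   ] 0.53 [370 269]
place_left [ 0.438 -0.2   -0.005] 0.49 [341 260]
place_right [ 0.469 -0.124  0.003] 0.71 [311 247]
gate_hinge [ 0.524 -0.325  0.019] 0.86 [392 226]
gate_hinge [ 0.469 -0.124  0.002] 0.27 [311 247]
gate_grip [ 0.394 -0.359  0.048] 0.66 [409 280]
s ring [ 0.587 -0.28   0.001] 0.85 [352 244]
s mouth [ 0.436 -0.197  0.003] 0.26 [271 237]
s gate_hinge [ 0.523 -0.326  0.019] 0.9 [331 252]
s gate_grip [ 0.394 -0.359  0.052] 0.62 [270 258]
s jar_red [ 0.424 -0.28  -0.003] 0.8 [276 259]
```

View pics/top.png

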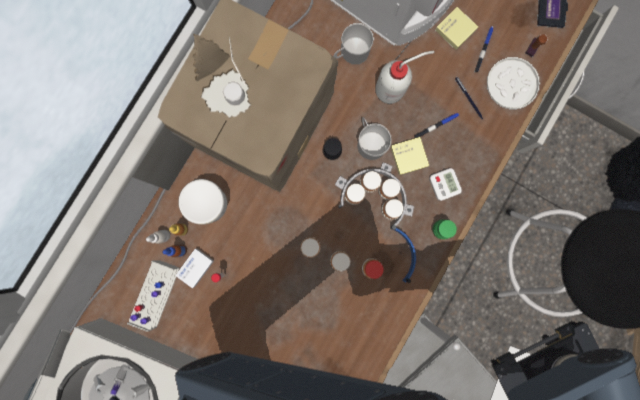

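View pics/scene.png

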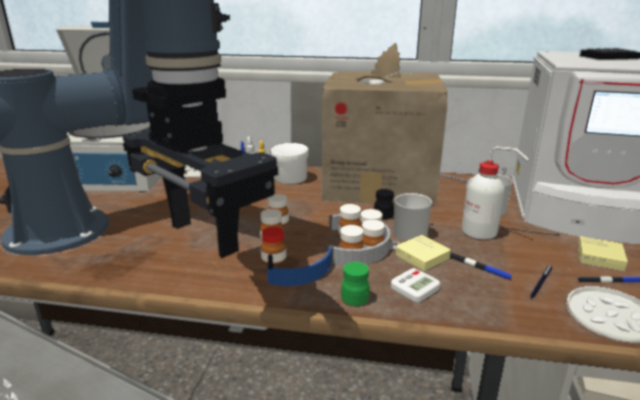

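The top view shows the ring at about (377,197) with four packed white caps. The loose jars are red at (373,268) and white at (340,260) and (311,247). The open blue gate runs from (395,226) to (408,280).

Possible look-alikes:
- **Green jar:** (445,228), not meant.
- **Black jar:** (333,148), not meant.
- **Small red cap:** (215,277), too small.
- **Squeeze bottle with red cap:** (399,70), not a jar.

I choose the red cap at (373,268) in front of the mouth and will check it in a close crop.

```bash
python3 - <<'E'
from h import *
c=robot.camera("top"); save(c,"crop.png",(290,160,450,290),5)
g=cv2.cvtColor(cv2.resize(c["img"][160:290,290:450],None,fx=5,fy=5,interpolation=cv2.INTER_CUBIC),cv2.COLOR_RGB2GRAY)
r=cv2.HoughCircles(g,cv2.HOUGH_GRADIENT,1,60,param1=80,param2=14,minRadius=38,maxRadius=60)
for u,v,rad in r[0]:
    uv=np.array([u/5+290,v/5+160]); print(uv.round(1),rad.round(),ray(c,uv-.4,.062)[:2].round(4))
E
```

```text
[372.3 180.1] 46.0 [ 0.6332 -0.2695]
[394.3 208.5] 46.0 [ 0.5654 -0.3221]
[392.1 187.5] 49.0 [ 0.6158 -0.3169]
[355.9 192.5] 46.0 [ 0.6029 -0.2302]
[310.1 247.3] 45.0 [ 0.4715 -0.1221]
[340.7 261.9] 46.0 [ 0.4377 -0.1948]
[448.1 229.5] 47.0 [ 0.5165 -0.4503]
```

View pics/crop.png

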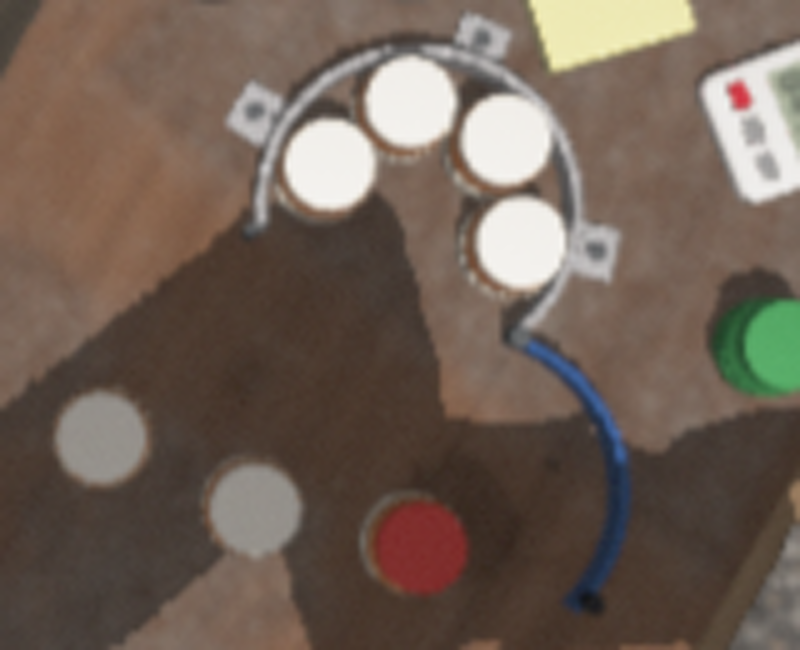

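The crop confirms it: the red cap is at crop (421,547), which is px (374,269), and the stub top is at crop (592,603), which is px (408,281). Next I fit the ring pose from the four packed caps and work out the moves.

```bash
cat >> h.py <<'E'
from scipy.spatial.transform import Rotation as Ro
C=np.array([.5842,-.2764]); YAW=np.radians(-22.4)
M=np.array([[np.cos(YAW),-np.sin(YAW)],[np.sin(YAW),np.cos(YAW)]])
def toring(p): return (1000*M.T@(np.array(p)[:2]-C)).round(1)
def go(pts):
    "pts: rows (ring x mm, ring y mm, z mm, push angle deg vs ring x)"
    o=robot.get_obs(); R0=Ro.from_quat(o["tool_rot"]); p0=np.array(o["position"])
    print("now",toring(p0),p0.round(4),"t",o["time"])
    for x,y,z,a in pts:
        w=np.r_[C+M@np.array([x,y])/1000,z/1000]
        Rt=Ro.from_euler("z",YAW+np.radians(a))*Ro.from_euler("x",np.pi)
        print((x,y,z,a),(1000*R0.inv().apply(w-p0)).round(1),np.degrees((R0.inv()*Rt).as_rotvec()).round(1))
E
python3 - <<'E'
from h import *
c=robot.camera("top")
for n,uv,z in [("red",(374.2,269.4),.062),("w0",(340.7,261.9),.062),("w1",(310.1,247.3),.062),("stub",(408.4,280.6),.06),("hinge",(393.4,227),.035),("green",(448,229.5),.062)]:
    p=ray(c,np.array(uv)-.4,z); print(n,toring(p),p[:2].round(4))
go([(-200,-62,150,0),(-215,-62,31,0)])
E
```

```text
red [-152.   -60.2] [ 0.4207 -0.2742]
w0 [-166.5   19.6] [ 0.4377 -0.1948]
w1 [-163.    99.7] [ 0.4715 -0.1221]
stub [-144.8 -145.2] [ 0.395  -0.3554]
hinge [-39.4 -67.6] [ 0.522  -0.3239]
green [   3.6 -186.4] [ 0.5165 -0.4501]
now [-181.4 -385.7] [ 0.2695 -0.5639  0.2446] t 0.85
(-200, -62, 150, 0) [ 227.9 -230.7   94.6] [ 0.  -0.  47.9]
(-215, -62, 31, 0) [ 217.8 -241.8  213.6] [ 0.  -0.  47.9]
```

Request:
move_arm:
  series: "30 -30 12 0 0 6.5; 60 -60 24 0 0 13; 90 -90 36 0 0 19.5; 120 -120 48 0 0 26; 150 -150 60 0 0 32.5; 180 -180 72 0 0 39; 210 -210 84 0 0 45; 225 -234 95 0 0 47.9"
  jaw: 0.32
  newtons: 20

```text
time: 1.52
position: [0.3721, -0.26, 0.1516]
tool_rot: [0.981, -0.196, 0.002, 0.001]
ft_force: [0.3, 0.0, 0.2]
grip_width: 0.0418
grip_force: 0.0
```

```bash
python3 - <<'E'
from h import *
print(robot.get_obs()["grip_width"])
go([(-203,-61,60,0),(-203,-61,30,0)])
c=robot.camera("wrist"); save(c,"w1.png")
for t in ["jar_red","ring","gate_hinge","gate_grip","mouth"]:
    for r in robot.tip_of(c,t)[:3]: print(t,toring(r["xyz"]),np.round(r["xyz"],3),round(r["p"],2))
E
```

```text
0.041812603132877255
now [-202.3  -65.7] [ 0.3721 -0.26    0.1516] t 1.5167
(-203, -61, 60, 0) [-1.  -4.8 91.6] [ 0.1 -0.2 -0.2]
(-203, -61, 30, 0) [ -1.1  -4.8 121.6] [ 0.1 -0.2 -0.2]
jar_red [-154.1  -60.3] [ 0.419 -0.273 -0.002] 0.89
gate_hinge [-35.9 -72. ] [ 0.524 -0.329  0.022] 0.94
gate_grip [-147.9 -149.8] [ 0.39  -0.359  0.055] 0.83
```

View pics/w1.png

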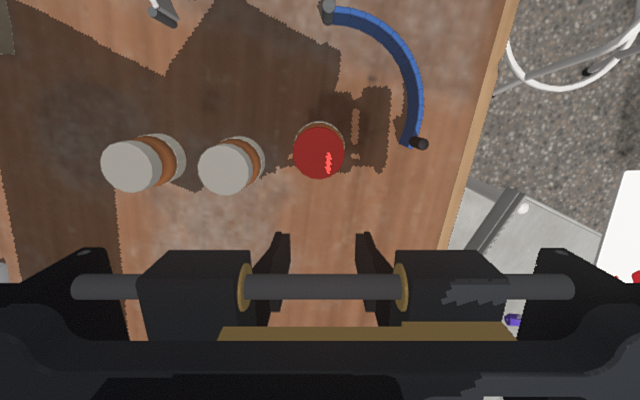

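The wrist view has the red jar at (319,152), centred between the fingertips (about 322). The hinge at (328,10) and the stub at (420,143) agree with the fit, so I go down behind the jar.

Request:
move_arm:
  series: "0 -1 35 0 0 0; 0 -2 70 0 0 0; 0 -3 100 0 0 0; 0 -3 118 0 0 0; 0 -3 119 0 0 0; 0 -3 119 0 0 0"
  jaw: 0.32

```text
time: 2.32
position: [0.3717, -0.2594, 0.0318]
tool_rot: [0.981, -0.195, -0.0, -0.0]
ft_force: [-0.7, -0.3, -0.6]
grip_width: 0.0278
grip_force: 0.0
```

```bash
python3 - <<'E'
from h import *
print(robot.get_obs()["grip_width"],robot.get_obs()["ft_force"])
go([(-185,-60,30,0),(-100,-25,30,0),(-60,0,30,0),(-32,0,30,0)])
E
```

```text
0.027837825962198203 [-0.6629384  -0.27083776 -0.59254771]
now [-203.   -65.3] [ 0.3717 -0.2594  0.0318] t 2.3167
(-185, -60, 30, 0) [18.  -5.3  1.8] [-0.   0.  -0.1]
(-100, -25, 30, 0) [102.9 -40.4   1.7] [-0.   0.  -0.1]
(-60, 0, 30, 0) [142.9 -65.5   1.7] [-0.   0.  -0.1]
(-32, 0, 30, 0) [170.9 -65.5   1.7] [-0.   0.  -0.1]
```

Request:
move_arm:
  series: "10 -5 1 0 0 0; 20 -5 1 0 0 0; 31 -10 1 0 0 0; 42 -15 1 0 0 0; 53 -21 1 0 0 0; 64 -27 1 0 0 0; 75 -32 1 0 0 0; 86 -37 1 0 0 0"

```text
time: 2.98
position: [0.4679, -0.2567, 0.0328]
tool_rot: [0.981, -0.193, 0.001, 0.001]
ft_force: [-0.1, -0.2, -0.4]
grip_width: 0.0278
grip_force: 0.3
```

```bash
python3 - <<'E'
from h import *
go([(-100,-25,30,0),(-60,0,30,0),(-32,0,30,0)])
c=robot.camera("wrist")
for r in robot.tip_of(c,"jar_red")[:3]: print(toring(r["xyz"]),np.round(r["xyz"],3),round(r["p"],2))
E
```

```text
now [-115.   -26.1] [ 0.4679 -0.2567  0.0328] t 2.9833
(-100, -25, 30, 0) [15.  -1.1  2.8] [ 0.1 -0.2  0.1]
(-60, 0, 30, 0) [ 55.1 -26.    2.9] [ 0.1 -0.2  0.1]
(-32, 0, 30, 0) [ 83.1 -26.    3. ] [ 0.1 -0.2  0.1]
[-85.  -25.8] [ 0.496 -0.268  0.001] 0.56
```

Request:
move_arm:
  series: "11 -6 1 0 0 0; 22 -12 2 0 0 0; 33 -18 2 0 0 0; 44 -23 2 0 0 0; 55 -26 2 0 0 0; 66 -26 2 0 0 0; 75 -26 2 0 0 0; 82 -26 2 0 0 0"

```text
time: 3.75
position: [0.5519, -0.2638, 0.03]
tool_rot: [0.981, -0.194, 0.0, 0.0]
ft_force: [-2.4, 1.0, 0.9]
grip_width: 0.0282
grip_force: 0.9
```

Request:
move_arm:
  series: "1 0 0 0 0 0; 1 0 0 0 0 0; 1 0 0 0 0 0"

```text
time: 4.0
position: [0.5517, -0.2639, 0.0293]
tool_rot: [0.981, -0.194, -0.0, -0.0]
ft_force: [-0.1, 0.3, -0.3]
grip_width: 0.0278
grip_force: 0.0
```

```bash
python3 - <<'E'
from h import *
go([(-32,0,30,0)])
c=robot.camera("top")
for r in robot.tip_of(c,"jar_red")[:2]: print(toring(r["xyz"]),np.round(r["xyz"],3),round(r["p"],2))
E
```

```text
now [-34.8  -0.8] [ 0.5517 -0.2639  0.0293] t 4.0
(-32, 0, 30, 0) [ 2.8 -0.8 -0.7] [-0.  0.  0.]
```

Request:
move_arm:
  series: "-30 0 0 0 0 0; -55 0 -25 0 0 0; -80 -5 -55 0 0 0; -115 -15 -75 0 0 0; -150 -20 -75 0 0 0; -180 -21 -75 0 0 0; -183 -21 -50 0 0 0; -183 -21 -15 0 0 0"

```text
time: 4.77
position: [0.39, -0.1745, 0.0466]
tool_rot: [0.981, -0.194, 0.002, 0.001]
ft_force: [1.3, -0.9, -0.4]
grip_width: 0.028
grip_force: 0.0
```

```bash
python3 - <<'E'
from h import *
c=robot.camera("top");save(c,"t2.png",(290,160,450,290),5)
go([(-198,19,30,0),(-75,-25,30,0)])
for t in ["jar_red","jar_white_0"]:
  for r in robot.tip_of(c,t)[:7]: print(t,toring(r["xyz"]),round(r["p"],2))
E
```

```text
now [-221.3   20.8] [ 0.3875 -0.1728  0.038 ] t 4.8167
(-198, 19, 30, 0) [23.4  1.8  7.8] [-0.2  0.6 -0. ]
(-75, -25, 30, 0) [146.4  45.8   6.3] [-0.2  0.6 -0. ]
jar_red [-5.8  2.3] 0.85
jar_white_0 [-166.8   98.1] 0.74
jar_white_0 [-166.7   18. ] 0.73
jar_white_0 [ -2.6 -51.2] 0.19
```

View pics/t2.png

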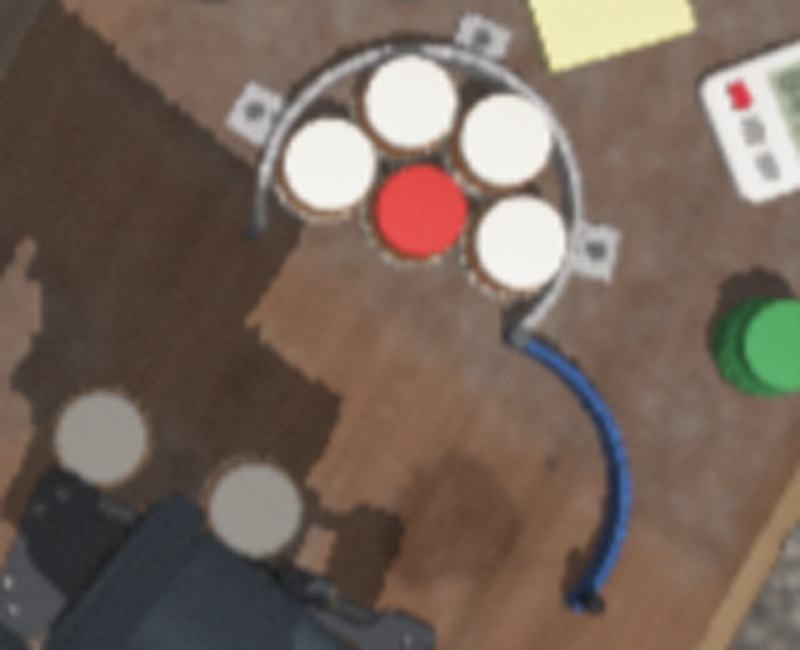

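Request:
move_arm:
  series: "0 1 6 0 0 0; 0 2 10 0 0 0; 0 2 10 0 0 0; 0 2 10 0 0 0"

```text
time: 5.25
position: [0.3908, -0.1774, 0.0356]
tool_rot: [0.981, -0.194, 0.001, 0.001]
ft_force: [0.1, -0.4, 0.0]
grip_width: 0.0278
grip_force: 0.0
```

```bash
python3 - <<'E'
from h import *
go([(-198,19,30,0),(-75,-25,30,0)])
E
```

```text
now [-216.5   17.8] [ 0.3908 -0.1774  0.0356] t 5.25
(-198, 19, 30, 0) [18.5 -1.2  5.7] [ 0.1 -0.2  0. ]
(-75, -25, 30, 0) [141.5  42.9   6.1] [ 0.1 -0.2  0. ]
```

Request:
move_arm:
  series: "10 -1 3 0 0 0; 20 -1 5 0 0 0; 31 4 5 0 0 0; 42 9 5 0 0 0; 53 14 5 0 0 0; 64 19 5 0 0 0; 75 24 5 0 0 0; 86 29 5 0 0 0"

```text
time: 5.92
position: [0.4596, -0.2367, 0.0296]
tool_rot: [0.981, -0.194, -0.0, -0.0]
ft_force: [-0.8, 0.1, 0.1]
grip_width: 0.0276
grip_force: 0.7
```

```bash
python3 - <<'E'
from h import *
go([(-73,-25,30,0)])
c=robot.camera("wrist")
for r in robot.tip_of(c,"jar_white_0")[:6]: print(toring(r["xyz"]),round(r["p"],2))
E
```

```text
now [-130.4  -10.7] [ 0.4596 -0.2367  0.0296] t 5.9167
(-73, -25, 30, 0) [57.3 14.3 -0.4] [-0.   0.   0.1]
[-163.1   99. ] 0.94
[-102.8  -15. ] 0.93
```

Request:
move_arm:
  series: "10 4 0 0 0 0; 20 8 0 0 0 0; 30 11 0 0 0 0; 40 13 0 0 0 0; 49 14 0 0 0 0; 55 14 0 0 0 0; 59 14 0 0 0 0; 59 14 0 0 0 0"

```text
time: 6.68
position: [0.5084, -0.2717, 0.0293]
tool_rot: [0.981, -0.194, 0.0, 0.0]
ft_force: [-0.1, -0.4, -0.0]
grip_width: 0.0278
grip_force: 0.0
```

```bash
python3 - <<'E'
from h import *
go([(-110,-10,90,0),(-190,92,110,-10),(-215,108,30,-10)])
c=robot.camera("wrist")
for t in ["jar_red","jar_white_0"]:
  for r in robot.tip_of(c,t)[:7]: print(t,toring(r["xyz"]),round(r["p"],2))
E
```

```text
now [-71.9 -24.6] [ 0.5084 -0.2717  0.0293] t 6.6833
(-110, -10, 90, 0) [-38.1 -14.6 -60.7] [ 0.  -0.   0.1]
(-190, 92, 110, -10) [-118.  -116.7  -80.7] [ 0.  -0.  10.1]
(-215, 108, 30, -10) [-143.  -132.7   -0.8] [ 0.  -0.  10.1]
jar_red [-0.8  2.2] 0.86
jar_white_0 [-44.4 -28.9] 0.82
jar_white_0 [-162.7  100. ] 0.61
```

Request:
move_arm:
  series: "-25 0 -5 0 0 0; -45 -5 -40 0 0 0; -65 -30 -75 0 0 3; -90 -65 -80 0 0 7; -118 -100 -80 0 0 10; -138 -127 -80 0 0 10; -142 -133 -60 0 0 10; -142 -133 -35 0 0 10"

```text
time: 7.5
position: [0.4259, -0.0916, 0.0659]
tool_rot: [0.961, -0.277, 0.001, 0.0]
ft_force: [0.9, 0.1, -0.1]
grip_width: 0.0281
grip_force: 0.0
```

Request:
move_arm:
  series: "0 0 18 0 0 0; 0 0 32 0 0 0; 0 0 34 0 0 0; 0 0 34 0 0 0"

```text
time: 7.83
position: [0.4265, -0.0944, 0.0299]
tool_rot: [0.96, -0.279, -0.001, -0.0]
ft_force: [0.7, -0.6, 0.9]
grip_width: 0.0281
grip_force: 0.0
```

```bash
python3 - <<'E'
from h import *
go([(-192,105,30,-10),(-165,92,30,-10),(-120,60,30,-10),(-73,29,30,-10)])
E
```

```text
now [-215.1  108.2] [ 0.4265 -0.0944  0.0299] t 7.8333
(-192, 105, 30, -10) [23.3 -0.9 -0.2] [0.  0.1 0. ]
(-165, 92, 30, -10) [52.2  7.3 -0.2] [0.  0.1 0. ]
(-120, 60, 30, -10) [102.   31.   -0.3] [0.  0.1 0. ]
(-73, 29, 30, -10) [153.7  53.4  -0.4] [0.  0.1 0. ]
```

Request:
move_arm:
  series: "12 -1 0 0 0 0; 23 -1 0 0 0 0; 34 3 0 0 0 0; 45 8 0 0 0 0; 56 13 0 0 0 0; 67 18 0 0 0 0; 78 23 0 0 0 0; 89 28 0 0 0 0"

```text
time: 8.5
position: [0.4873, -0.1668, 0.0305]
tool_rot: [0.96, -0.279, -0.0, -0.0]
ft_force: [-1.2, 2.3, 1.9]
grip_width: 0.0278
grip_force: 1.2
```

```bash
python3 - <<'E'
from h import *
go([(-73,29,30,-10)])
c=robot.camera("wrist")
for r in robot.tip_of(c,"jar_white_0")[:6]: print(toring(r["xyz"]),round(r["p"],2))
E
```

```text
now [-131.3   64.4] [ 0.4873 -0.1668  0.0305] t 8.5
(-73, 29, 30, -10) [63.6 24.7  0.4] [-0.   0.1  0. ]
[-100.5   59.5] 0.85
[-41.4 -26.5] 0.59
```

Request:
move_arm:
  series: "11 5 0 0 0 0; 22 10 0 0 0 0; 33 15 0 0 0 0; 43 19 0 0 0 0; 52 21 0 0 0 0; 59 22 0 0 0 0; 64 22 0 0 0 0; 64 22 0 0 0 0"

```text
time: 9.27
position: [0.5307, -0.2197, 0.0303]
tool_rot: [0.96, -0.279, 0.001, 0.0]
ft_force: [-0.1, -0.3, 0.5]
grip_width: 0.0279
grip_force: 0.0
```

```bash
python3 - <<'E'
from h import *
c=robot.camera("wrist")
for t in ["jar_red","jar_white_0"]:
  for r in robot.tip_of(c,t)[:7]: print(t,toring(r["xyz"]),round(r["p"],2))
print(robot.get_obs()["ft_force"])
go([(-110,20,120,0),(-180,-80,120,40),(-150,-165,120,60),(-126,-172,63,127)])
E
```

```text
jar_red [-1.   2.1] 0.91
jar_white_0 [-42.6 -26.8] 0.69
jar_white_0 [-41.9  25.7] 0.57
[ 0.91707537 -0.80613101  0.13026014]
now [-72.7  32.7] [ 0.5294 -0.2184  0.0303] t 9.4167
(-110, 20, 120, 0) [-34.5  19.  -89.7] [-0.   0.  -9.9]
(-180, -80, 120, 40) [-86.2 129.5 -89.7] [ -0.    0.  -49.9]
(-150, -165, 120, 60) [-42.  208.1 -89.7] [ -0.    0.  -69.9]
(-126, -172, 63, 127) [-17.1 210.8 -32.7] [  -0.     0.  -136.9]
```

Request:
move_arm:
  series: "-20 5 -20 0 0 -7; -35 15 -55 0 0 -14; -45 35 -85 0 0 -21; -55 65 -90 0 0 -28; -60 95 -90 0 0 -35; -60 125 -90 0 0 -42; -50 155 -90 0 0 -49; -42 180 -90 0 0 -56"
  jaw: 0

```text
time: 10.08
position: [0.3966, -0.3495, 0.1208]
tool_rot: [0.978, 0.208, 0.0, 0.0]
ft_force: [1.2, -0.5, -0.4]
grip_width: 0.0002
grip_force: 0.0
```

```bash
python3 - <<'E'
from h import *
c=robot.camera("wrist")
for r in robot.tip_of(c,"gate_grip")[:2]: print(toring(r["xyz"]),round(r["p"],2))
go([(-128,-171,110,126)])
E
```

```text
[-146.2 -151.9] 0.94
now [-143.4 -141.8] [ 0.3975 -0.3529  0.1209] t 10.1833
(-128, -171, 110, 126) [-10.2  31.3  11.1] [  0.3   0.2 -80.1]
```

Request:
move_arm:
  series: "-2 5 0 0 0 -7; -3 10 0 0 0 -14; -4 15 0 0 0 -21; -6 20 0 0 0 -28; -8 25 0 0 0 -35; -10 30 0 0 0 -42; -12 32 0 0 0 -49; -12 32 0 0 0 -56"

```text
time: 10.85
position: [0.3996, -0.3817, 0.1203]
tool_rot: [0.766, 0.642, 0.0, -0.0]
ft_force: [-0.0, -0.6, -0.2]
grip_width: 0.0008
grip_force: 0.0
```

Request:
move_arm:
  series: "0 0 0 0 0 -7; 0 0 0 0 0 -14; 0 0 0 0 0 -21; 0 0 0 0 0 -24; 0 0 0 0 0 -24"

```text
time: 11.27
position: [0.3996, -0.381, 0.1202]
tool_rot: [0.618, 0.786, 0.0, -0.001]
ft_force: [0.3, 0.3, -0.6]
grip_width: 0.0007
grip_force: 0.0
```

```bash
cat >> h.py <<'E'
H=np.array([-40,-68.5])
def gate(swings,back=14.5,z=62,lead=0):
    rows=[]
    for s in swings:
        a=np.radians(93.5+s); st=H+131.2*np.array([np.cos(a),np.sin(a)])
        d=np.array([np.sin(a),-np.cos(a)]); rows.append((*(st-back*d).round(1),z,3.5+s))
    go(rows)
E
python3 - <<'E'
from h import *
gate([123],30,110);gate([123],30,62); gate([123,116,109,102,95,88,81,74])
E
```

```text
now [-130.8 -167.1] [ 0.3996 -0.381   0.1202] t 11.2667
(np.float64(-127.6), np.float64(-170.7), 110, 126.5) [-4.9  0.5 10.2] [-0.  -0.1 -0.4]
now [-130.8 -167.1] [ 0.3996 -0.381   0.1202] t 11.2667
(np.float64(-127.6), np.float64(-170.7), 62, 126.5) [-4.9  0.5 58.2] [-0.  -0.1 -0.4]
now [-130.8 -167.1] [ 0.3996 -0.381   0.1202] t 11.2667
(np.float64(-136.8), np.float64(-158.2), 62, 126.5) [10.6  0.4 58.3] [-0.  -0.1 -0.4]
(np.float64(-147.1), np.float64(-145.7), 62, 119.5) [26.8 -0.5 58.3] [-0.  -0.1  6.6]
(np.float64(-155.7), np.float64(-132.1), 62, 112.5) [42.8  0.5 58.3] [-0.  -0.1 13.6]
(np.float64(-162.6), np.float64(-117.5), 62, 105.5) [58.7  3.5 58.3] [-0.  -0.1 20.6]
(np.float64(-167.6), np.float64(-102.2), 62, 98.5) [74.   8.5 58.3] [-0.  -0.1 27.6]
(np.float64(-170.8), np.float64(-86.4), 62, 91.5) [88.7 15.2 58.3] [-0.  -0.1 34.6]
(np.float64(-172.0), np.float64(-70.4), 62, 84.5) [102.3  23.7  58.4] [-0.  -0.1 41.6]
(np.float64(-171.2), np.float64(-54.3), 62, 77.5) [114.8  33.8  58.4] [-0.  -0.1 48.6]
```

Request:
move_arm:
  series: "-5 0 20 0 0 0; -5 0 40 0 0 0; -5 0 55 0 0 0; -5 0 57 0 0 0; -5 0 57 0 0 0"

```text
time: 11.68
position: [0.4003, -0.386, 0.0625]
tool_rot: [0.619, 0.786, 0.001, -0.001]
ft_force: [0.2, -1.1, 0.4]
grip_width: 0.0004
grip_force: 0.0
```

Request:
move_arm:
  series: "8 0 0 0 0 0; 16 0 0 0 0 0; 24 0 0 0 0 3; 32 0 0 0 0 6; 40 0 0 0 0 10; 48 0 0 0 0 13.5; 56 2 0 0 0 17; 63 3 0 0 0 20.5"

```text
time: 12.35
position: [0.3888, -0.3244, 0.0645]
tool_rot: [0.749, 0.662, -0.0, 0.001]
ft_force: [0.4, -1.0, 0.1]
grip_width: 0.0005
grip_force: 0.2
```

```bash
python3 - <<'E'
from h import *
print(robot.get_obs()["ft_force"])
c=robot.camera("wrist")
for r in robot.tip_of(c,"gate_grip")[:2]:
    p=toring(r["xyz"]); v=p-H; print(p,r["p"],(np.degrees(np.arctan2(v[1],v[0]))%360)-93.5,np.hypot(*v))
gate([102,95,88,81,74,67,60,53,46])
E
```

```text
[ 0.41458045 -0.98310651  0.07389607]
[-169.3 -104.4] 0.61 102.017254427377 134.19128138593805
now [-163.2 -118.1] [ 0.3883 -0.3234  0.0643] t 12.45
(np.float64(-162.6), np.float64(-117.5), 62, 105.5) [0.4 0.7 2.3] [-0.  -0.   0.1]
(np.float64(-167.6), np.float64(-102.2), 62, 98.5) [16.5  0.   2.3] [-0.  -0.   7.1]
(np.float64(-170.8), np.float64(-86.4), 62, 91.5) [32.6  1.2  2.3] [-0.  -0.  14.1]
(np.float64(-172.0), np.float64(-70.4), 62, 84.5) [48.3  4.3  2.3] [-0.  -0.  21.1]
(np.float64(-171.2), np.float64(-54.3), 62, 77.5) [63.6  9.4  2.3] [-0.  -0.  28.1]
(np.float64(-168.5), np.float64(-38.4), 62, 70.5) [78.2 16.3  2.3] [-0.  -0.  35.1]
(np.float64(-163.9), np.float64(-22.9), 62, 63.5) [91.9 24.9  2.3] [-0.1 -0.  42.1]
(np.float64(-157.4), np.float64(-8.2), 62, 56.5) [104.3  35.1   2.3] [-0.1 -0.  49.1]
(np.float64(-149.2), np.float64(5.7), 62, 49.5) [115.5  46.8   2.3] [-0.1 -0.  56.1]
```

Pushing works; the gate is following (swing about 102°).

Request:
move_arm:
  series: "16 0 1 0 0 7; 32 1 1 0 0 14; 48 4 1 0 0 21; 63 9 1 0 0 28; 78 16 1 0 0 35; 92 25 1 0 0 42; 104 35 1 0 0 49; 110 41 1 0 0 53"

```text
time: 13.12
position: [0.4434, -0.22, 0.0631]
tool_rot: [0.966, 0.259, 0.0, 0.0]
ft_force: [-0.9, 0.1, 0.1]
grip_width: 0.0005
grip_force: 0.2
```

```bash
python3 - <<'E'
from h import *
print(robot.get_obs()["ft_force"])
c=robot.camera("wrist")
for r in robot.tip_of(c,"gate_grip")[:2]:
    p=toring(r["xyz"]); v=p-H; print(p,r["p"],(np.degrees(np.arctan2(v[1],v[0]))%360)-93.5,np.hypot(*v))
gate([48,42,36,30,24,18,12,6,0])
E
```

```text
[-0.85246044  0.09894804  0.13893639]
[-147.1    8.7] 0.9 50.71511997365337 132.02367211981343
now [-151.2   -1.9] [ 0.4437 -0.2205  0.063 ] t 13.2167
(np.float64(-151.7), np.float64(1.8), 62, 51.5) [ 2.6 -2.6  1. ] [ 0.1 -0.   1.3]
(np.float64(-143.7), np.float64(13.1), 62, 45.5) [16.4 -3.1  1. ] [ 0.1 -0.   7.3]
(np.float64(-134.6), np.float64(23.5), 62, 39.5) [30.2 -2.2  1. ] [ 0.1 -0.1 13.3]
(np.float64(-124.5), np.float64(32.9), 62, 33.5) [43.8  0.2  1. ] [ 0.1 -0.1 19.3]
(np.float64(-113.4), np.float64(41.2), 62, 27.5) [57.1  4.   1.1] [ 0.1 -0.1 25.3]
(np.float64(-101.6), np.float64(48.3), 62, 21.5) [69.9  9.1  1.1] [ 0.1 -0.1 31.3]
(np.float64(-89.0), np.float64(54.1), 62, 15.5) [82.2 15.6  1.1] [ 0.1 -0.1 37.3]
(np.float64(-76.0), np.float64(58.5), 62, 9.5) [93.5 23.3  1.1] [ 0.1 -0.1 43.3]
(np.float64(-62.5), np.float64(61.6), 62, 3.5) [104.2  32.2   1.2] [ 0.1 -0.1 49.3]
```

Request:
move_arm:
  series: "12 -2 0 0 0 5; 23 -2 0 0 0 10; 34 -1 0 0 0 15; 45 1 0 0 0 20; 55 4 0 0 0 25; 64 7 0 0 0 29; 73 11 0 0 0 33; 81 15 0 0 0 37"

```text
time: 13.88
position: [0.52, -0.1937, 0.0627]
tool_rot: [0.998, -0.06, -0.0, -0.0]
ft_force: [-0.1, -1.0, 0.3]
grip_width: 0.0006
grip_force: 0.2
```

```bash
python3 - <<'E'
from h import *
print(robot.get_obs()["ft_force"])
c=robot.camera("wrist")
for r in robot.tip_of(c,"gate_grip")[:2]:
    p=toring(r["xyz"]); v=p-H; print(p,r["p"],(np.degrees(np.arctan2(v[1],v[0]))%360)-93.5,np.hypot(*v))
for r in robot.tip_of(c,"jar_white_0")+robot.tip_of(c,"jar_red"):print(toring(r["xyz"]),round(r["p"],2))
gate([12,9,6,3,0,-3])
E
```

```text
[-0.14503432 -1.03169227  0.28052792]
[-77.4  51.4] 0.92 13.82408953997097 125.5976512519243
[-43.1  24.8] 0.76
[-41.  -27.6] 0.76
[-2.6  3.1] 0.87
now [-91.3  51.8] [ 0.5196 -0.1937  0.0625] t 14.0833
(np.float64(-89.0), np.float64(54.1), 62, 15.5) [ 2.8 -1.6  0.5] [-0.   0.   0.2]
(np.float64(-82.6), np.float64(56.5), 62, 12.5) [ 9.6 -2.1  0.5] [-0.   0.   3.2]
(np.float64(-76.0), np.float64(58.5), 62, 9.5) [16.5 -2.3  0.5] [-0.   0.   6.2]
(np.float64(-69.3), np.float64(60.2), 62, 6.5) [23.4 -2.1  0.5] [0.  0.  9.2]
(np.float64(-62.5), np.float64(61.6), 62, 3.5) [30.3 -1.6  0.4] [ 0.   0.  12.2]
(np.float64(-55.6), np.float64(62.6), 62, 0.5) [37.2 -0.7  0.4] [ 0.   0.  15.2]
```

Request:
move_arm:
  series: "6 -2 0 0 0 2; 11 -2 0 0 0 4; 16 -2 0 0 0 6; 21 -2 0 0 0 8; 25 -2 0 0 0 10; 29 -2 0 0 0 12; 31 -2 0 0 0 12; 31 -2 0 0 0 12"

```text
time: 14.75
position: [0.5486, -0.1951, 0.0621]
tool_rot: [0.987, -0.162, -0.003, -0.0]
ft_force: [-4.9, -1.9, 2.7]
grip_width: 0.0005
grip_force: 2.3
```

```bash
python3 - <<'E'
from h import *
print(robot.get_obs()["ft_force"])
gate([0,-3])
E
```

```text
[-4.91624953 -1.94178812  2.69190774]
now [-63.9  61.6] [ 0.5486 -0.1951  0.0621] t 14.75
(np.float64(-62.5), np.float64(61.6), 62, 3.5) [1.4 0.1 0.1] [0.  0.3 0.2]
(np.float64(-55.6), np.float64(62.6), 62, 0.5) [ 8.3 -0.4  0.1] [0.  0.3 3.2]
```

Request:
move_arm:
  series: "2 0 0 0 0 0; 4 0 0 0 0 0; 5 0 0 0 0 0; 6 0 0 0 0 0; 6 0 0 0 0 0; 6 0 0 0 0 0"

```text
time: 15.25
position: [0.5494, -0.1952, 0.062]
tool_rot: [0.987, -0.162, -0.008, -0.001]
ft_force: [-14.2, -0.8, 9.4]
grip_width: 0.0005
grip_force: 6.9
```

```bash
python3 - <<'E'
from h import *
gate([0])
c=robot.camera("top");save(c,"t3.png",(310,150,430,240),6)
w=robot.camera("wrist")
for r in robot.tip_of(w,"gate_grip")[:2]:
    p=toring(r["xyz"]); v=p-H; print(p,r["p"],(np.degrees(np.arctan2(v[1],v[0]))%360)-93.5,np.hypot(*v))
for r in robot.tip_of(w,"jar_white_0")+robot.tip_of(w,"jar_red"):print(toring(r["xyz"]),round(r["p"],2))
E
```

```text
now [-63.1  61.8] [ 0.5494 -0.1952  0.062 ] t 15.25
(np.float64(-62.5), np.float64(61.6), 62, 3.5) [ 0.6  0.2 -0. ] [-0.   0.9  0.2]
[-50.6  55.7] 0.55 1.378156753792112 124.65151423067431
[-39.7  26.9] 0.93
[-40.8 -26.2] 0.77
[-2.1  3.6] 0.56
```

View pics/t3.png

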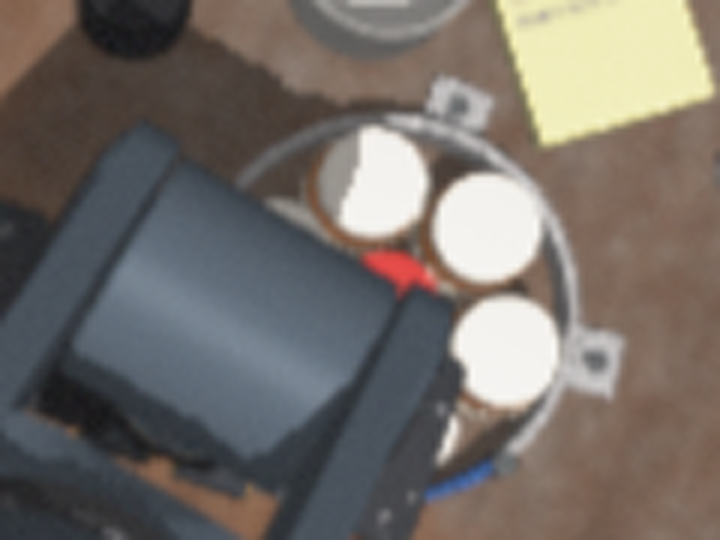

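The view is mostly hidden by the gripper. The gate at (460,480) lines up with the wall, and the force climbs stiffly, as it would at the stop. I back off and check.

Request:
move_arm:
  series: "-4 0 0 0 0 0; -15 0 0 0 0 0; -35 0 -5 0 0 0; -60 0 -40 0 0 0; -90 0 -80 0 0 0; -125 0 -120 0 0 0; -150 0 -150 0 0 0; -150 0 -150 0 0 0"

```text
time: 16.17
position: [0.4122, -0.1473, 0.2149]
tool_rot: [0.987, -0.163, 0.0, 0.0]
ft_force: [0.4, 0.3, -0.2]
grip_width: 0.0006
grip_force: 0.0
```

```bash
python3 - <<'E'
from h import *
c=robot.camera("top");save(c,"t4.png",(310,150,430,240),6)
for r in robot.tip_of(c,"gate_grip")[:2]:
    p=toring(r["xyz"]); v=p-H; print(p,r["p"],(np.degrees(np.arctan2(v[1],v[0]))%360)-93.5,np.hypot(*v))
g=cv2.cvtColor(cv2.resize(c["img"][150:240,310:430],None,fx=6,fy=6,interpolation=cv2.INTER_CUBIC),cv2.COLOR_RGB2GRAY)
r=cv2.HoughCircles(g,cv2.HOUGH_GRADIENT,1,80,param1=80,param2=14,minRadius=46,maxRadius=66)
for u,v,rad in r[0]:
    p=toring(ray(c,np.array([u/6+310,v/6+150])-.4,.062)); print(p,np.hypot(*p).round(1))
E
```

```text
[-47.5  60.8] 0.62 -0.18029866746758216 129.51733474712952
[-42.5  28.3] 51.1
[ 0.4 49.7] 49.7
[  0.5 -50. ] 50.0
[-43.2 -23.2] 49.0
[ 42.4 -23.7] 48.6
[41.4 26. ] 48.9
[ 71.8 141.5] 158.7
[ -0.3 101.7] 101.7
[-45.6  90.8] 101.6
```

View pics/t4.png

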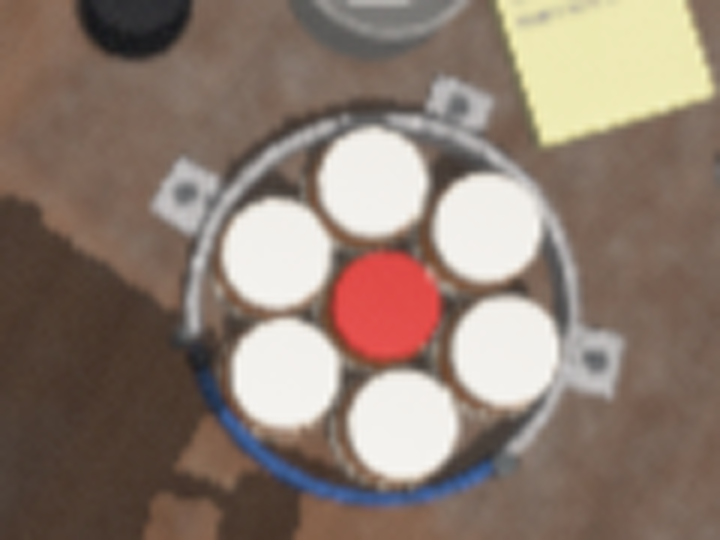

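The gate closes the circle: the stub at (200,350) meets the wall end. Red sits in the middle at (387,305) with six whites around it, all about 50 mm from the centre. I hand in.

```bash
python3 -c "
from rig import robot
print(robot.hand_in())"
```

```text
the job is handed in; nothing more can be done
None
```

The pack is finished and handed in: in the last top view the red jar stands in the middle, the six white jars are around it about 50 mm from the centre, the gate is fully shut and the arm is clear; the hand-in returned no verdict.

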